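Unlatch a UV curing chamber and draw its lens tray out by the lip

ROBOT

A 6-joint arm with a two-finger parallel gripper is mounted at the origin on a cart in front of the work surface, level with it; the furniture and walls round the work are solid. World frame = base frame: x ahead of the robot, y to its left, z up, the work surface at z = 0. Lengths are in m, angles in rad, forces in N, time in s.
With the tool pointing down it reaches from about 0.25 to 0.725 m from the base axis. Payload 4 kg.
Tool frame: the origin (TCP) lies midway between the tips of the shut fingers; the grasp point (between the pads) lies bot.pinch_z behind it (bot.pinch_z is the distance from the TCP to the grasp point, in m); z points along the fingers, y is the line along which they close (so a half turn about z gives the same grasp; the last joint's range is limited). The gripper opens to 85 mm and grips with 20 to 120 N. Pads are 22 mm wide; open, the fingers measure 114 mm over their backs; the gripper's body (76 mm by 85 mm) begins 54 mm behind the grasp point. The pads swing forward as they close: fully open they stand 13 mm farther back than shut.
Start: joints at [-1.193, 0.241, 0.005, 1.335, 0, 1.571], TCP at [0.184, -0.465, 0.231] pointing down, gripper open.
Joint ranges: [-2.72, 2.72], [-1.05, 1.87], [-1.09, 1.28], [-1.99, 2.15], [-1.42, 1.44], [-3.14, 3.14]. Speed limits (rad/s): [2.79, 2.79, 3.14, 3.14, 3.14, 3.14].

INTERFACE

Orientations are given as a unit quaternion [x, y, z, w].
In Python, from workcell import bot, vision, order gives the robot as it stands (bot), with the cameras (vision) and the job (order).
- The arm moves only by the tool tcp_steps, called after "Request:" in YAML: its name, and indented under it one key for each argument. Schema: {"type":"object","properties":{"moves":{"type":"array","items":{"type":"array","prefixItems":[{"type":"array","items":{"type":"number"},"minItems":3,"maxItems":3},{"type":"array","items":{"type":"number"},"minItems":3,"maxItems":3},{"type":"number"}],"minItems":3,"maxItems":3},"minItems":1,"maxItems":10},"only":{"type":"string"},"quiet":{"type":"boolean"},"lines":{"type":"string"}},"required":["moves"],"additionalProperties":false}. moves is a list of rows, 1 to 10 of them, each written [[rx, ry, rz], [dx, dy, dz], opening]: a rotation vector rx, ry, rz in fractions of the full range, 1 being 4 rad, then dx, dy, dz in normalised numbers (1 is 0.6 m), then the finger opening in m; each row is the pose to reach, as a shift and turn from the pose commanded when the call began, along the tool's axes at that moment; what a row does not reach only later rows make up. A row lasts 1/8 s, in which the tool goes at most 0.0625 m and 0.188 rad, less where a joint would pass 70% of its speed; a pose out of reach is approached as far as the arm can. The fingers move at their own pace and stop on an object; the grip force is fixed at half the most. Time passes only in rows, so rows that do not move let the fingers close. The tool returns the time, the measured TCP pose, the force, the opening and the grip force at its end. only (a regular expression) keeps the lines of the reply that match it, lines (a string "A,B") keeps lines A to B, and quiet returns only ok. No shift or turn number may pass 1 either way. Input that does not fit is refused with a message, and nothing moves.
- bot.get_obs(): the state, without advancing time (a new reading comes with each control period).
- vision.camera(name): name is "side" or "top" or "wrist"; returns the picture (420x560x3 uint8, red, green, blue); there is no depth.
- vision.calibration(name): a dict with "mtx" (3x3 intrinsics, pixels), "R" (3x3) and "t" (3): a world point X has camera coordinates R X + t. Camera axes: x right, y down, z forward; pixel columns grow to the right and rows downward; lengths in m; the calibration is good to about 2 mm. The wrist camera is an equidistant fisheye: a pixel r from the principal point sees the ray r / f radians off the axis. A picture is of the moment at which its call begins: read the wrist's pose just before it. calibration takes no time and is no camera call; for the wrist camera it gives the pose at the moment of the call.
- order.job_done(): hands the job in; it is judged then, once.
The state is a dict: "clock": time; "joint_pos": joint angles; "joint_vel": joint speeds; "tau": joint torques, N m; "eef_pos": TCP position; "tool_rot": TCP orientation; "ft_force": force on the tool from outside, world axes, zero at the start; "ft_torque": the same for the moment, N m; "grip_width": finger opening in m; "grasp_force": force on a finger pad.
Only numpy, scipy, OpenCV 4.12 (cv2) and the standard library are available. Lean on these libraries where they do the work, as an engineer would, in place of code of your own. Each camera call takes 0.05 s, during which the arm holds its last target. There are 200 camera calls.

TASK

The lens cells in the small UV curing chamber have cured. Swing the steel catch on its roof fully aside, then hook a fingertip behind the upturned lip of the tray and draw the tray out to its stop, smoothly enough that both lens cells stay seated in their nests. Work by pushing and hooking only: do not pinch the catch or the lip, do not touch or lift the lens cells, and leave the things lying around the chamber alone.

Things in the scene. Friction and masses are not known exactly. Their poses are not given: they have to be found in the camera images.
- curing_box: UV curing chamber: dark grey sheet-steel box fixed to the bench, 150 mm deep (x), 160 wide (y), roof at z 70 mm; amber window in the roof (to z 74), finned heat sink at the roof's rear (x +14 to +66, to z 90). Origin: centre of the underside, on the bench. Its -x is the front, where the tray slides out; -y is its right side as seen by someone facing that front.
- tray (a joint): how far the tray is drawn out, m: 0 shut, 0.110 at the stop; it slides along the chamber's -x and stays where it is left. Sliding takes about 3 N, a little more when fast. It starts shut; the catch blocks it until swung about 0.3 rad.
- tray_lip (a point): middle of the upper rear edge of the tray's upturned lip; moves with the tray, axes as the chamber's; shut, it lies at (-119, 0, 42) mm in the chamber's frame. The lip is an aluminium bar 110 mm wide (y), 7 mm thick (x), top at z 42 mm. Its rear face (towards the chamber) passes through this point; the front face is 7 mm further to -x.
- pull_gap (a point): centre of the gap behind the lip, at its bottom: a flat ledge at z 20 mm, moving with the tray; shut, at (-99, 0, 20) mm in the chamber's frame. The gap is 40 mm long in x, from the lip's rear face to the tray's upright aluminium front panel (top at z 63 mm), 110 mm wide, open above: a fingertip goes down into it from above.
- catch (a joint): angle of the swing catch, rad: 0 locked (arm straight forward), growing as the tab end swings to the chamber's right (-y) and then rearward, 1.25 fully aside at its stop. Vertical axis; it stays where it is left and takes about 1 N at the tab. It starts locked, at 0 to 0.15.
- catch_pivot (a point): pivot axis of the catch on the roof, at (-50, -55, 72) mm in the chamber's frame.
- catch_tab (a point): middle of the top edge of the catch's upright finger tab, z 100 mm, 52 mm from the pivot axis. The tab is a steel plate 20 mm long along the arm, 6 mm thick, from z 76 to z 100 mm, on the flat arm (14 mm wide). The point's -x points along the arm away from the pivot; push the tab on its +y face (the side towards the chamber's middle).
- cell_left: left (+y) lens cell, an aluminium ring with a glass lens, 44 mm diameter, 20 mm high, 60 g, loose in its nest. Origin: centre of its underside.
- cell_right: right (-y) lens cell, the same kind.
- nest_left (a point): centre of the left nest on the tray, on the nest plate 23 mm above the bench; four steel pins 9 mm high round it hold the cell with about 1.5 mm of play. Moves with the tray; shut, it lies at (-5, 32, 23) mm in the chamber's frame.
- nest_right (a point): centre of the right nest, the same; shut, at (-5, -32, 23) mm in the chamber's frame.
- uv_meter: bystander: loose hand-held meter, 105x58x23 mm, on the bench to the right of the chamber's front. Origin: centre of its underside.
- syringe: bystander: loose orange adhesive syringe with a blue plunger, 27x124x27 mm, lying on the bench further right. Origin: underside, centre.
- syringe_clear: bystander: loose white syringe with a blue cap, 23x109x23 mm, lying on the bench left of the chamber. Origin: underside, centre.

How it is judged:
By the outcome, as a careful person would: the job done as asked, in the order asked, and still so for the second after the job is handed in, with the robot touching nothing.
It also fails if it takes over 45 s, if anything falls off the work surface, if the arm or the gripper's body presses on something with over 40 N, if the wrist force passes 120 N, or if a joint passes its speed limit or range.

## Working session

There is one attempt and no reset: what is moved stays moved. The work goes in short steps, Python scripts to look and compute and a tool call to move; the robot and the scene stay as the last step left them, time stands still between calls to the robot, and variables do not carry over. Pictures are saved under pics/ and viewed, at most 10 in all, crops included, and the job is handed in when it is done.

```bash
ls; mkdir -p pics
```

Run:
```python
from workcell import bot, vision, order
import cv2
for n in ("top","side"):
    cv2.imwrite(f"pics/{n}0.png",vision.camera(n)[:,:,::-1])
    c=vision.calibration(n);print(n,c["mtx"].round(1).tolist(),c["R"].round(3).tolist(),c["t"].round(3).tolist())
o=bot.get_obs();print(o["clock"],o["eef_pos"],o["tool_rot"],bot.pinch_z,o["ft_force"])
```

```text
pics
workcell.py
top [[489.9, 0.0, 275.0], [0.0, 489.9, 208.7], [0.0, 0.0, 1.0]] [[-0.016, -1.0, 0.001], [-0.975, 0.016, -0.221], [0.221, -0.005, -0.975]] [0.109, 0.62, 1.122]
side [[517.0, 0.0, 270.5], [0.0, 517.0, 213.5], [0.0, 0.0, 1.0]] [[-0.976, -0.22, 0.002], [-0.122, 0.534, -0.836], [0.183, -0.816, -0.548]] [0.616, 0.087, 1.363]
0.1 [ 0.1842356  -0.46422268  0.23051084] [ 9.82210925e-01  1.87778696e-01 -1.72392098e-04 -9.11265182e-04] 0.0187 [-0.04562734 -0.72255115  0.23507655]
```

View pics/top0.png

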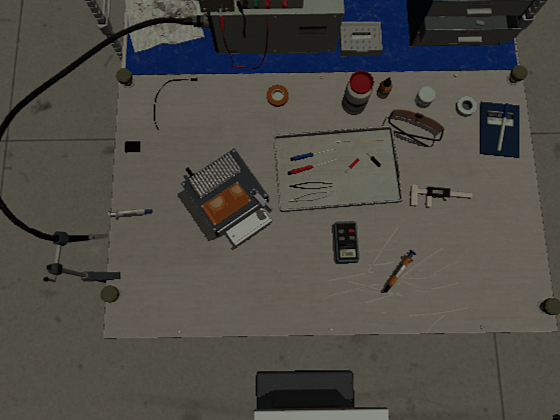

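View pics/side0.png

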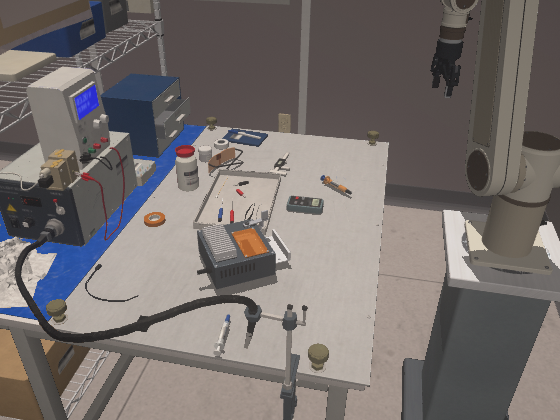

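Run:
```python
import cv2
a=cv2.imread("pics/top0.png")[140:256,170:290];b=cv2.imread("pics/side0.png")[195:295,185:305]
cv2.imwrite("pics/topc.png",cv2.convertScaleAbs(cv2.resize(a,None,fx=5,fy=5,interpolation=cv2.INTER_CUBIC),alpha=1.5))
cv2.imwrite("pics/sidec.png",cv2.resize(b,None,fx=5,fy=5,interpolation=cv2.INTER_CUBIC))
```

```text
(no output)
```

View pics/topc.png

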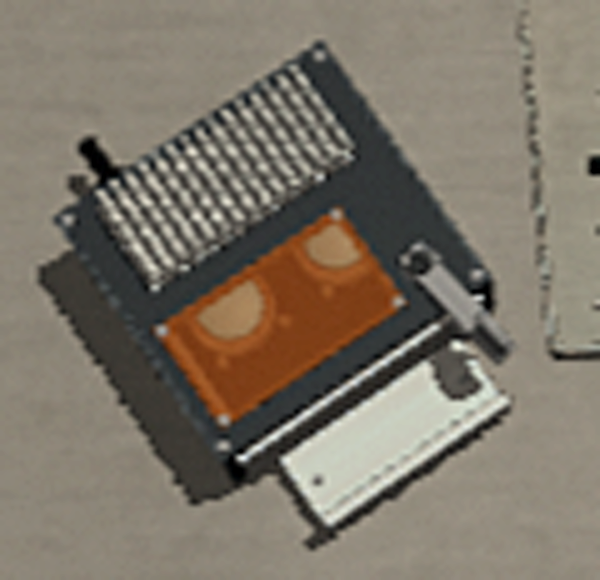

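View pics/sidec.png

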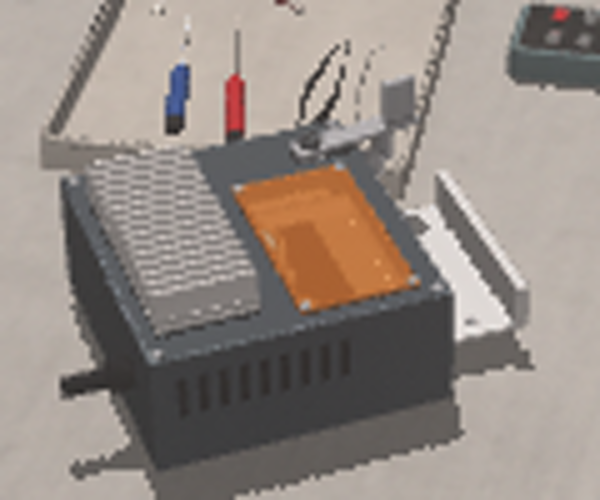

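Create h.py:
```python
import numpy as np,cv2
from workcell import bot, vision, order
def proj(n,P):
    c=vision.calibration(n);p=(np.asarray(P)@c["R"].T+c["t"])@c["mtx"].T
    return p[:,:2]/p[:,2:]
def Rz(a): return np.array([[np.cos(a),-np.sin(a),0],[np.sin(a),np.cos(a),0],[0,0,1]])
def w(q,P): return np.atleast_2d(P)@Rz(q[2]).T+[q[0],q[1],0]
def tab(a,r=.052,z=.1): return [-.05-r*np.cos(a),-.055+r*np.sin(-a),z]
```

Run:
```python
from h import *
from scipy.optimize import least_squares
T=[((-.126,-.055,.042),(510,402)),((-.126,.055,.042),(328,525)),((.075,-.08,.07),(320,42)),((.075,.08,.07),(58,218)),((-.075,-.08,.07),(492,285)),((-.075,.08,.07),(235,470)),((-.05,-.055,.076),(420,258))]
S=[((.075,.08,.07),(152,358)),((-.075,.08,.07),(453,290)),((.075,-.08,.07),(64,180)),((-.05,-.055,.076),(312,148)),((-.126,.055,.042),(527,296)),((-.119,-.055,.042),(438,172))]
A=np.array([t[0] for t in T]);a=np.array([t[1] for t in T])/5+[170,140]
B=np.array([t[0] for t in S]);b=np.array([t[1] for t in S])/5+[185,195]
ta=np.array([[.2*398+185,.2*82+195]])
def f(q): return np.r_[(proj("top",w(q,A))-a).ravel(),(proj("side",w(q,B))-b).ravel(),(proj("side",w(q,tab(q[3])))-ta).ravel(),(proj("top",w(q,tab(q[3],.062)))-[[170+101.2,140+69.5]]).ravel()]
r=min((least_squares(f,[.45,.1,y,.05],loss="soft_l1") for y in np.arange(-3,3,1)),key=lambda r:r.cost)
print(r.x,f(r.x).reshape(-1,2).round(1).tolist())
q=r.x;np.save("q.npy",q)
for n,p in dict(tab=tab(q[3]),piv=[-.05,-.055,.1],gap=[-.099,0,.02],lip=[-.119,0,.042],outgap=[-.209,0,.02]).items(): print(n,w(q,p).round(4))
```

```text
[0.67043619 0.22302798 0.59627239 0.11706081] [[0.1, 0.6], [-0.3, 1.4], [0.1, 0.2], [-1.5, 0.5], [0.0, -0.7], [-3.2, -0.6], [0.1, 1.6], [-0.7, 0.3], [0.1, -0.8], [-0.9, -1.6], [-0.5, -2.1], [0.6, -3.3], [-0.7, -1.6], [0.3, -2.0], [-0.2, 0.1]]
tab [[0.6206 0.1154 0.1   ]]
piv [[0.66   0.1494 0.1   ]]
gap [[0.5885 0.1674 0.02  ]]
lip [[0.572  0.1562 0.042 ]]
outgap [[0.4975 0.1057 0.02  ]]
```

Add to h.py:
```python
from scipy.spatial.transform import Rotation as R
def delta(P,yaw,pos0=None,rot0=None):
    "tool-frame row from current pose to world P, tool down with x axis at yaw"
    o=bot.get_obs();R0=R.from_quat(o["tool_rot"]);p0=o["eef_pos"]
    Rt=R.from_euler("z",yaw)*R.from_euler("x",np.pi)
    return np.r_[(R0.inv()*Rt).as_rotvec(),R0.inv().apply(np.ravel(P)-p0)].round(4)
def fing(q,th,off,z,r=.052):
    "finger centre for catch angle th, off = distance behind the tab mid-plane"
    d=np.array([-np.cos(th),-np.sin(th)]);n=np.array([np.sin(th),-np.cos(th)])
    return w(q,np.r_[np.array([-.05,-.055])+r*d-off*n,z])[0]
```

Run:
```python
from h import *
q=np.load("q.npy")
P=fing(q,q[3],.04,.19);print(P,delta(P,q[2]+q[3]))
```

```text
[0.59445443 0.14566176 0.19      ] [-1.800e-03 -3.000e-04 -3.355e-01  6.063e-01 -4.155e-01  4.130e-02]
```

The manual's scale: shifts go in shares of 0.6 m and turns go in shares of 4 rad. Converting my numbers, 0.5 m is 0.8333, 0.45 m is 0.75, -0.3355 rad is -0.0839.

Request:
tcp_steps:
  moves:
    - [[0,0,-0.025],[0.0833,-0.0583,0],0]
    - [[0,0,-0.05],[0.1667,-0.1167,0],0]
    - [[0,0,-0.0839],[0.25,-0.175,0],0]
    - [[0,0,-0.0839],[0.3333,-0.2333,0.0167],0]
    - [[0,0,-0.0839],[0.4167,-0.2917,0.0333],0]
    - [[0,0,-0.0839],[0.5,-0.35,0.05],0]
    - [[0,0,-0.0839],[0.5833,-0.4083,0.0667],0]
    - [[0,0,-0.0839],[0.6667,-0.4667,0.0667],0]
    - [[0,0,-0.0839],[0.75,-0.5167,0.0667],0]
    - [[0,0,-0.0839],[0.8333,-0.575,0.0667],0]

```text
clock: 1.35
eef_pos: [0.5227, 0.042, 0.1909]
tool_rot: [0.937, 0.349, -0.0, 0.0]
ft_force: [0.8, -0.3, 0.8]
grip_width: 0.0
grasp_force: 0.0
```

Run:
```python
from h import *
q=np.load("q.npy")
print(delta(fing(q,q[3],.04,.19),q[2]+q[3]))
```

```text
[ 0.000e+00  6.000e-04 -1.000e-04  1.221e-01 -3.140e-02  8.000e-04]
```

Converted, 0.122 m is 0.2033, 0.1 m is 0.1667.

Request:
tcp_steps:
  moves:
    - [[0,0,0],[0.0833,-0.0217,0],0]
    - [[0,0,0],[0.1667,-0.0433,0],0]
    - [[0,0,0],[0.2033,-0.0523,0],0]
    - [[0,0,0],[0.2033,-0.0523,0],0]

```text
clock: 1.85
eef_pos: [0.5937, 0.1454, 0.1899]
tool_rot: [0.937, 0.35, -0.001, -0.0]
ft_force: [-0.4, -0.3, -0.0]
grip_width: -0.0002
grasp_force: 0.0
```

Run:
```python
from h import *
im=vision.camera("wrist")[:,:,::-1]
c=vision.calibration("wrist");print(c["mtx"].tolist(),c["R"].round(3).tolist(),(-c["R"].T@c["t"]).round(4))
np.savez("wr.npz",K=c["mtx"],R=c["R"],t=c["t"])
cv2.imwrite("pics/w0.png",cv2.resize(im,(800,600)))
```

```text
[[325.19226210127806, 0.0, 277.1819596259788], [0.0, 325.19226210127806, 212.27723517789934], [0.0, 0.0, 1.0]] [[0.655, -0.756, -0.001], [-0.72, -0.623, 0.306], [-0.232, -0.2, -0.952]] [0.6516 0.1962 0.3331]
```

View pics/w0.png

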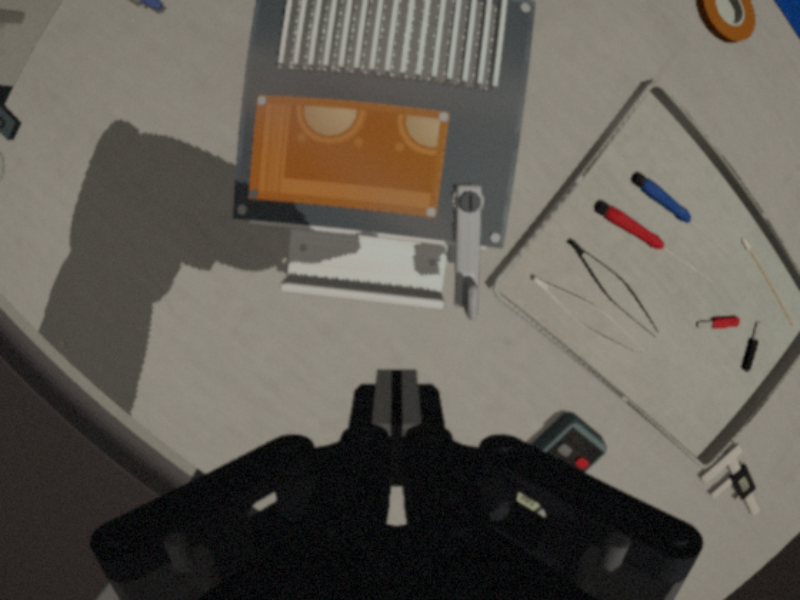

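Add to h.py:
```python
def fish(P,c):
    p=np.atleast_2d(P)@c["R"].T+c["t"];n=np.hypot(p[:,0],p[:,1]);r=np.arctan2(n,p[:,2])
    K=c["K"];return p[:,:2]/n[:,None]*r[:,None]*K[0,0]+[K[0,2],K[1,2]]
```

Run:
```python
from h import *
from scipy.optimize import least_squares
c=np.load("wr.npz");s=1/1.42857
q0=np.load("q.npy")
W=[((-.05,-.055,.076),(468,202)),((-.126,.055,.042),(283,290)),((-.126,-.055,.042),(445,306)),((-.075,.08,.07),(235,217)),((-.075,-.08,.07),(503,245)),((.075,-.08,.07),(535,2))]
A=np.array([x[0] for x in W]);a=np.array([x[1] for x in W])*s
def f(q): return np.r_[(fish(w(q,A),c)-a).ravel(),(fish(w(q,[tab(q[3],.062),tab(q[3],.042)]),c)-np.array([[473,316],[473,283]])*s).ravel()]
print(f(q0).reshape(-1,2).round(1).tolist())
r=least_squares(f,q0,loss="soft_l1");q=r.x
print(q0,q,f(q).reshape(-1,2).round(1).tolist());np.save("q2.npy",q)
o=bot.get_obs();Rt=R.from_quat(o["tool_rot"])
tp=[o["eef_pos"]+Rt.apply(v) for v in [(0,.0145,0),(0,-.0145,0),(.011,0,0),(-.011,0,0),(0,0,0)]]
print((fish(tp,c)/s).round(0).tolist())
for n,p in dict(tab=tab(q[3]),gap=[-.099,0,.02],lip=[-.119,0,.042]).items(): print(n,w(q,p).round(4))
```

```text
[[1.1, 0.9], [-1.8, 2.5], [-0.5, 4.3], [-0.9, 2.6], [0.1, 3.8], [0.4, 0.9], [-0.8, 5.1], [0.5, 3.2]]
[0.67043619 0.22302798 0.59627239 0.11706081] [0.67232653 0.22473277 0.59947297 0.11378429] [[1.4, -2.4], [-1.7, 0.2], [-0.1, 1.6], [-0.9, -0.1], [0.5, 0.5], [-0.0, -2.2], [-0.5, 1.8], [0.8, -0.3]]
[[441.0, 391.0], [358.0, 391.0], [399.0, 363.0], [399.0, 418.0], [399.0, 391.0]]
tab [[0.6228 0.1171 0.1   ]]
gap [[0.5906 0.1689 0.02  ]]
lip [[0.5741 0.1576 0.042 ]]
```

Run:
```python
from h import *
q=(np.load("q.npy")+np.load("q2.npy"))/2;np.save("qa.npy",q);print(q)
print(delta(fing(q,q[3],.032,.083),q[2]+q[3]))
```

```text
[0.67138136 0.22388038 0.59787268 0.11542255]
[-0.0007  0.0021  0.0012  0.0035  0.0079  0.1072]
```

Converted, 0.107 m is 0.1783, 0.08 m is 0.1333.

Request:
tcp_steps:
  moves:
    - [[0,0,0],[0.0058,0.0133,0.0667],0]
    - [[0,0,0],[0.0058,0.0133,0.1333],0]
    - [[0,0,0],[0.0058,0.0133,0.1783],0]
    - [[0,0,0],[0.0058,0.0133,0.1783],0]

```text
clock: 2.4
eef_pos: [0.5986, 0.1383, 0.0818]
tool_rot: [0.937, 0.348, -0.003, -0.0]
ft_force: [-0.6, 0.7, 0.5]
grip_width: 0.0
grasp_force: 0.0
```

Run:
```python
from h import *
q=np.load("qa.npy")
for th in (.115,.25,.4,.55,.7,.85,1.0,1.15,1.25):
  print(th,delta(fing(q,th,.0155,.083),q[2]+th))
print(bot.get_obs()["joint_pos"].round(2))
```

```text
0.115 [-0.0029  0.0061 -0.0012  0.0031  0.0162 -0.0012]
0.25 [-0.0033  0.0059 -0.1362  0.0015  0.0234 -0.0012]
0.4 [-0.0038  0.0056 -0.2862  0.0008  0.0315 -0.0013]
0.55 [-0.0042  0.0053 -0.4362  0.0014  0.0396 -0.0013]
0.7 [-0.0046  0.005  -0.5862  0.0032  0.0475 -0.0013]
0.85 [-0.005   0.0047 -0.7362  0.0061  0.0551 -0.0014]
1.0 [-0.0054  0.0044 -0.8862  0.0102  0.0621 -0.0014]
1.15 [-0.0058  0.004  -1.0362  0.0153  0.0685 -0.0015]
1.25 [-0.006   0.0037 -1.1362  0.0191  0.0723 -0.0015]
[ 0.23  0.57  0.1   1.11 -0.    2.66]
```

Converted, 0.0685 m is 0.1142, 0.062 m is 0.1033, -1.036 rad is -0.259.

Request:
tcp_steps:
  moves:
    - [[0,0,0],[0.005,0.015,0],0]
    - [[0,0,0],[0.005,0.0267,0],0]
    - [[0,0,-0.034],[0.0025,0.039,0],0]
    - [[0,0,-0.0715],[0.0017,0.0525,0],0]
    - [[0,0,-0.109],[0.0025,0.066,0],0]
    - [[0,0,-0.1465],[0.005,0.0792,0],0]
    - [[0,0,-0.184],[0.01,0.0917,0],0]
    - [[0,0,-0.2215],[0.0167,0.1033,0],0]
    - [[0,0,-0.259],[0.0255,0.1142,0],0]
    - [[0,0,-0.259],[0.0255,0.1142,0],0]

```text
clock: 3.65
eef_pos: [0.6592, 0.098, 0.0854]
tool_rot: [0.642, 0.767, 0.001, 0.001]
ft_force: [0.2, 0.1, 0.6]
grip_width: -0.0001
grasp_force: 0.0
```

Run:
```python
from h import *
cv2.imwrite("pics/w1.png",cv2.resize(vision.camera("wrist")[:,:,::-1],(800,600)))
```

```text
(no output)
```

View pics/w1.png

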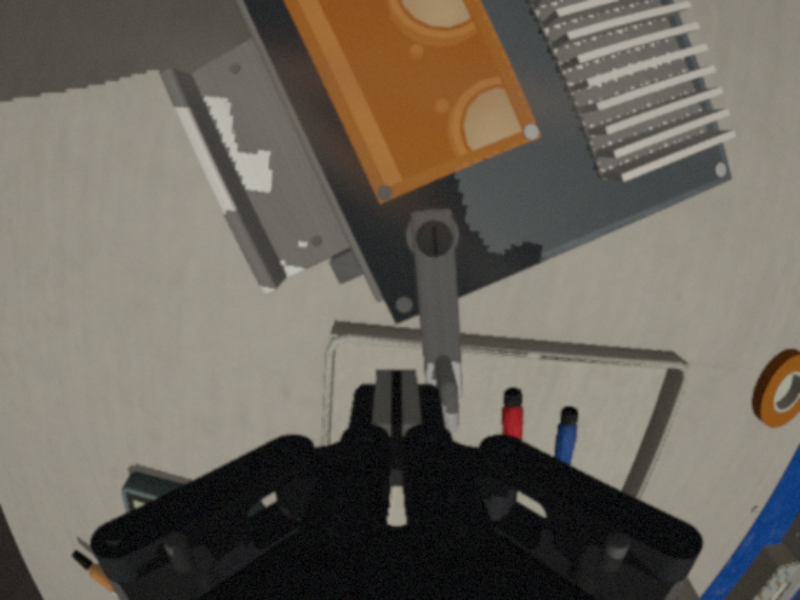

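Run:
```python
from h import *
q=np.load("qa.npy")
for off in (.0155,.0125,.0095,.0065): print(off,delta(fing(q,1.25,off,.083),q[2]+1.25))
```

```text
0.0155 [ 0.0019  0.0004 -0.1017 -0.0022  0.0011  0.0023]
0.0125 [ 0.0019  0.0004 -0.1017 -0.0019  0.0041  0.0023]
0.0095 [ 0.0019  0.0004 -0.1017 -0.0016  0.0071  0.0023]
0.0065 [ 0.0019  0.0004 -0.1017 -0.0013  0.0101  0.0023]
```

Converted, 0.003 m is 0.005, -0.002 m is -0.0033, -0.1 rad is -0.025.

Request:
tcp_steps:
  moves:
    - [[0,0,-0.025],[-0.0033,0.0017,0.0017],0]
    - [[0,0,-0.025],[-0.0033,0.005,0.0017],0]
    - [[0,0,-0.025],[-0.0033,0.005,0.0017],0]
  only: "eef|force"

```text
eef_pos: [0.6607, 0.0965, 0.0837]
ft_force: [-2.9, -0.2, 3.5]
grasp_force: 1.7
```

Request:
tcp_steps:
  moves:
    - [[0,0,0],[0,0.0033,0],0]
    - [[0,0,0],[0,0.0033,0],0]
  only: "eef|force"

```text
eef_pos: [0.661, 0.0965, 0.0836]
ft_force: [-7.3, -4.1, 5.5]
grasp_force: 4.1
```

Request:
tcp_steps:
  moves:
    - [[0,0,0],[0,0.0033,0],0]
    - [[0,0,0],[0,0.0033,0],0]
  only: "eef|force"

```text
eef_pos: [0.6613, 0.0965, 0.0835]
ft_force: [-11.2, -5.1, 7.5]
grasp_force: 6.3
```

Run:
```python
from h import *
im=vision.camera("wrist")[:,:,::-1];c=vision.calibration("wrist");c["K"]=c["mtx"];q=np.load("qa.npy")
im=cv2.resize(im,(800,600)).copy()
for th,col in ((1.0,(255,0,0)),(1.15,(0,255,255)),(1.25,(0,0,255))):
  p=(fish(w(q,[tab(th,r,z) for r,z in ((0,.076),(.04,.076),(.042,.1),(.062,.1))]),c)/.7).astype(int)
  cv2.polylines(im,[p],False,col,1)
p=(fish(w(q,[[-.075,.08,.07],[-.075,-.08,.07],[.075,-.08,.07]]),c)/.7).astype(int);cv2.polylines(im,[p],False,(0,255,0),1)
cv2.imwrite("pics/w2.png",im)
```

```text
(no output)
```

View pics/w2.png

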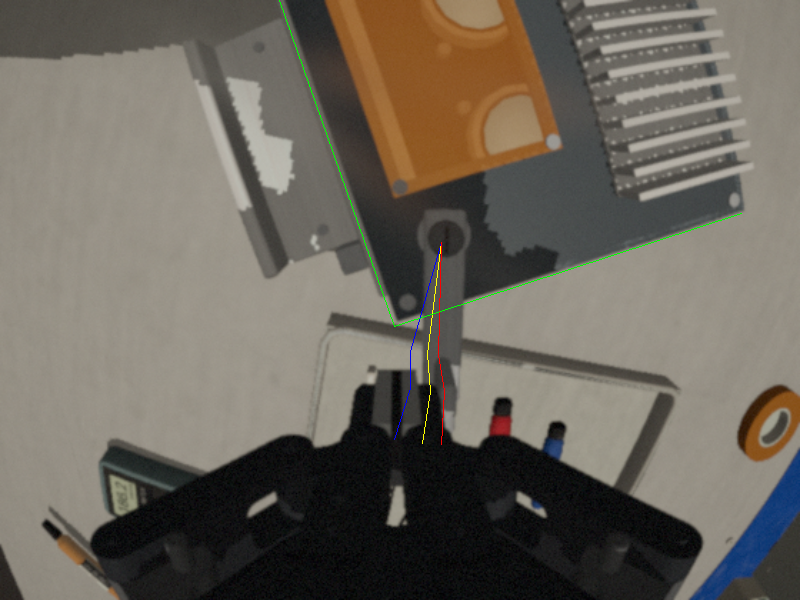

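Converted, -0.08 m is -0.1333, -0.06 m is -0.1.

Request:
tcp_steps:
  moves:
    - [[0,0,0],[0,-0.01,0],0]
    - [[0,0,0],[0,-0.025,0],0]
    - [[0,0,0],[0,-0.025,-0.0333],0]
    - [[0,0,0],[0,-0.025,-0.1],0]
    - [[0,0,0],[0,-0.025,-0.1333],0]

```text
clock: 5.25
eef_pos: [0.6518, 0.0943, 0.1659]
tool_rot: [0.602, 0.798, 0.002, 0.001]
ft_force: [-0.1, -0.7, -0.7]
grip_width: -0.0006
grasp_force: 0.0
```

Run:
```python
from h import *
q=np.load("qa.npy")
print(delta(w(q,[-.099,0,.12]),q[2]))
```

```text
[ 0.0041 -0.0025  1.2511  0.0881 -0.0398  0.0457]
```

Converted, 0.088 m is 0.1467, 0.075 m is 0.125, 1.25 rad is 0.3125.

Request:
tcp_steps:
  moves:
    - [[0,0,0.045],[0.025,-0.01,0],0]
    - [[0,0,0.09],[0.05,-0.02,0],0]
    - [[0,0,0.135],[0.075,-0.0333,0],0]
    - [[0,0,0.18],[0.1,-0.045,0.0167],0]
    - [[0,0,0.225],[0.125,-0.0567,0.0333],0]
    - [[0,0,0.27],[0.1467,-0.0667,0.0583],0]
    - [[0,0,0.3125],[0.1467,-0.0667,0.0767],0]
    - [[0,0,0.3125],[0.1467,-0.0667,0.0767],0]

```text
clock: 6.25
eef_pos: [0.5872, 0.1677, 0.1164]
tool_rot: [0.955, 0.296, -0.001, -0.0]
ft_force: [-0.2, 0.2, -0.6]
grip_width: 0.0002
grasp_force: 0.0
```

Run:
```python
from h import *
im=vision.camera("wrist")[:,:,::-1];c=vision.calibration("wrist");c["K"]=c["mtx"];q=np.load("qa.npy")
im=cv2.resize(im,(800,600)).copy()
for z,x,col in ((.042,-.119,(0,0,255)),(.042,-.126,(0,0,255)),(.063,-.079,(255,0,0)),(.02,-.119,(0,255,0))):
  p=(fish(w(q,[[x,y,z] for y in np.linspace(-.055,.055,9)]),c)/.7).astype(int);cv2.polylines(im,[p],False,col,1)
cv2.imwrite("pics/w3.png",im)
print(delta(w(q,[-.101,0,.028]),q[2]))
```

```text
[-0.0002  0.0001  0.0042 -0.0003  0.0006  0.0892]
```

View pics/w3.png

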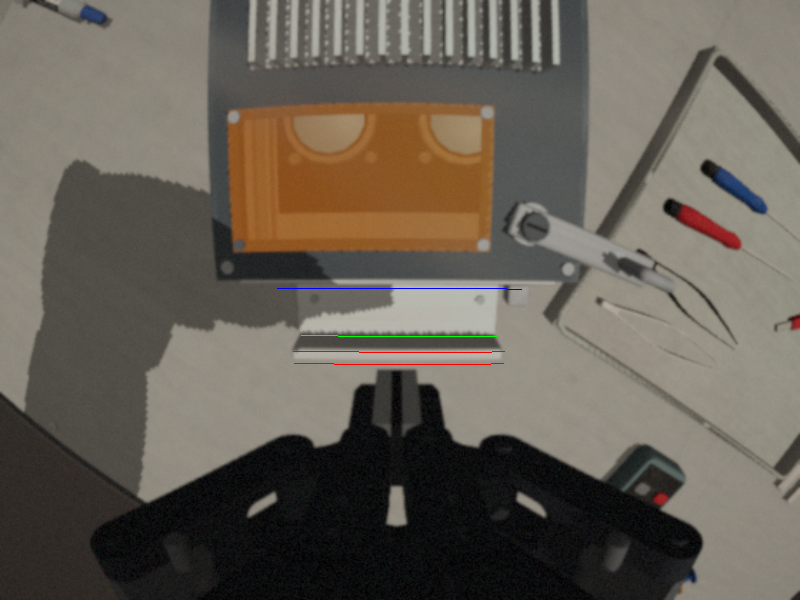

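Converted, 0.088 m is 0.1467, 0.085 m is 0.1417.

Request:
tcp_steps:
  moves:
    - [[0,0,0],[0,0,0.0667],0]
    - [[0,0,0],[0,0,0.1083],0]
    - [[0,0,0],[0,0,0.1417],0]
    - [[0,0,0],[0,0,0.1467],0]
    - [[0,0,0],[0,0,0.1467],0]

```text
clock: 6.92
eef_pos: [0.5887, 0.1676, 0.0302]
tool_rot: [0.955, 0.295, 0.001, -0.0]
ft_force: [-0.5, -0.1, 0.9]
grip_width: -0.0002
grasp_force: 0.0
```

Run:
```python
from h import *
q=np.load("qa.npy")
for x in (-.101,-.108,-.218,-.222): print(delta(w(q,[x,0,.028]),q[2]))
```

```text
[ 0.0004 -0.0013  0.0021 -0.001   0.      0.0022]
[ 0.0004 -0.0013  0.0021 -0.008   0.      0.0021]
[ 0.0004 -0.0013  0.0021 -0.118  -0.0002  0.002 ]
[ 0.0004 -0.0013  0.0021 -0.122  -0.0002  0.002 ]
```

Converted, -0.018 m is -0.03, -0.016 m is -0.0267.

Request:
tcp_steps:
  moves:
    - [[0,0,0],[-0.0033,0,0],0]
    - [[0,0,0],[-0.0067,0,0],0]
    - [[0,0,0],[-0.01,0,0],0]
    - [[0,0,0],[-0.0125,0,0],0]
    - [[0,0,0],[-0.015,0,0],0]
    - [[0,0,0],[-0.0175,0,0],0]
    - [[0,0,0],[-0.02,0,0],0]
    - [[0,0,0],[-0.0233,0,0],0]
    - [[0,0,0],[-0.0267,0,0],0]
    - [[0,0,0],[-0.03,0,0],0]

```text
clock: 8.18
eef_pos: [0.573, 0.1573, 0.0293]
tool_rot: [0.955, 0.295, 0.0, 0.0]
ft_force: [2.3, 2.5, 2.9]
grip_width: -0.0001
grasp_force: 1.3
```

Run:
```python
from h import *
q=np.load("qa.npy");o=bot.get_obs()
print((o["eef_pos"]-w(q,[0,0,0]))@Rz(q[2]), o["ft_force"]@Rz(q[2]))
```

```text
[[-0.11876072  0.00030793  0.02933888]] [3.30010572 0.76658659 2.93115465]
```

Converted, -0.037 m is -0.0617, -0.033 m is -0.055.

Request:
tcp_steps:
  moves:
    - [[0,0,0],[-0.0042,0,0],0]
    - [[0,0,0],[-0.0092,0,0],0]
    - [[0,0,0],[-0.015,0,0],0]
    - [[0,0,0],[-0.0217,0,0],0]
    - [[0,0,0],[-0.0283,0,0],0]
    - [[0,0,0],[-0.035,0,0],0]
    - [[0,0,0],[-0.0417,0,0],0]
    - [[0,0,0],[-0.0483,0,0],0]
    - [[0,0,0],[-0.055,0,0],0]
    - [[0,0,0],[-0.0617,0,0],0]

```text
clock: 9.43
eef_pos: [0.5423, 0.1364, 0.0293]
tool_rot: [0.955, 0.295, 0.0, -0.0]
ft_force: [2.8, 1.6, 2.4]
grip_width: -0.0004
grasp_force: 1.4
```

Request:
tcp_steps:
  moves:
    - [[0,0,0],[-0.0067,0,0],0]
    - [[0,0,0],[-0.0133,0,0],0]
    - [[0,0,0],[-0.02,0,0],0]
    - [[0,0,0],[-0.0267,0,0],0]
    - [[0,0,0],[-0.0333,0,0],0]
    - [[0,0,0],[-0.04,0,0],0]
    - [[0,0,0],[-0.0467,0,0],0]
    - [[0,0,0],[-0.0533,0,0],0]
    - [[0,0,0],[-0.06,0,0],0]
    - [[0,0,0],[-0.065,0,0],0]

```text
clock: 10.68
eef_pos: [0.51, 0.1144, 0.0293]
tool_rot: [0.955, 0.295, -0.0, -0.0]
ft_force: [2.2, 2.3, 2.5]
grip_width: 0.0
grasp_force: 1.3
```

Run:
```python
from h import *
q=np.load("qa.npy");o=bot.get_obs()
print((o["eef_pos"]-w(q,[0,0,0]))@Rz(q[2]), o["ft_force"]@Rz(q[2]))
```

```text
[[-0.19500866  0.00034215  0.02926097]] [3.12332069 0.6644793  2.52348714]
```

Converted, -0.0185 m is -0.0308, -0.0175 m is -0.0292.

Request:
tcp_steps:
  moves:
    - [[0,0,0],[-0.0033,0,0],0]
    - [[0,0,0],[-0.0067,0,0],0]
    - [[0,0,0],[-0.01,0,0],0]
    - [[0,0,0],[-0.0133,0,0],0]
    - [[0,0,0],[-0.0167,0,0],0]
    - [[0,0,0],[-0.02,0,0],0]
    - [[0,0,0],[-0.0233,0,0],0]
    - [[0,0,0],[-0.0267,0,0],0]
    - [[0,0,0],[-0.0292,0,0],0]
    - [[0,0,0],[-0.0308,0,0],0]

```text
clock: 11.92
eef_pos: [0.4949, 0.1041, 0.0293]
tool_rot: [0.955, 0.295, -0.0, -0.0]
ft_force: [0.5, 3.1, 1.4]
grip_width: 0.0002
grasp_force: 1.3
```

Request:
tcp_steps:
  moves:
    - [[0,0,0],[-0.0017,0,0],0]
    - [[0,0,0],[-0.0033,0,0],0]
    - [[0,0,0],[-0.005,0,0],0]
    - [[0,0,0],[-0.0067,0,0],0]

```text
clock: 12.42
eef_pos: [0.4926, 0.1024, 0.0293]
tool_rot: [0.955, 0.295, 0.001, -0.0]
ft_force: [2.8, 6.0, -2.8]
grip_width: -0.0001
grasp_force: 3.1
```

Run:
```python
from h import *
q=np.load("qa.npy");o=bot.get_obs()
print((o["eef_pos"]-w(q,[0,0,0]))@Rz(q[2]), o["ft_force"]@Rz(q[2]))
```

```text
[[-0.21617607  0.00026766  0.02934631]] [ 5.7093655   3.39094864 -2.82535108]
```

Force is rising, so this may be the stop; I'll press on in 1 mm steps.

Converted, -0.001 m is -0.0017.

Request:
tcp_steps:
  moves:
    - [[0,0,0],[-0.0017,0,0],0]
    - [[0,0,0],[-0.0017,0,0],0]
  only: "eef|ft"

```text
eef_pos: [0.4925, 0.1024, 0.0294]
ft_force: [3.7, 6.3, -3.1]
```

Request:
tcp_steps:
  moves:
    - [[0,0,0],[-0.0017,0,0],0]
    - [[0,0,0],[-0.0017,0,0],0]
  only: "eef|ft"

```text
eef_pos: [0.4925, 0.1024, 0.0294]
ft_force: [5.9, 7.7, -5.4]
```

Run:
```python
from h import *
q=np.load("qa.npy");o=bot.get_obs()
print((o["eef_pos"]-w(q,[0,0,0]))@Rz(q[2]), o["ft_force"]@Rz(q[2]))
```

```text
[[-0.21620375  0.00025224  0.02944167]] [ 9.27418986  3.05915493 -5.41473378]
```

Converted, -0.15 m is -0.25, -0.13 m is -0.2167.

Request:
tcp_steps:
  moves:
    - [[0,0,0],[0.0067,0,0],0]
    - [[0,0,0],[0.015,0,0],0]
    - [[0,0,0],[0.015,0,0],0]
    - [[0,0,0],[0.015,0,-0.05],0]
    - [[0,0,0],[0.015,0,-0.1333],0]
    - [[0,0,0],[-0.05,0,-0.2167],0]
    - [[0,0,0],[-0.0833,0,-0.25],0]
    - [[0,0,0],[-0.0833,0,-0.25],0]

```text
clock: 13.92
eef_pos: [0.4489, 0.0718, 0.1812]
tool_rot: [0.956, 0.295, 0.002, 0.0]
ft_force: [0.7, 0.1, -1.1]
grip_width: 0.0001
grasp_force: 0.0
```

Run:
```python
from h import *
im=vision.camera("wrist")[:,:,::-1];c=vision.calibration("wrist");c["K"]=c["mtx"];q=np.load("qa.npy")
im=cv2.resize(im,(800,600)).copy()
for z,x,col in ((.042,-.229,(0,0,255)),(.042,-.236,(0,0,255))):
  p=(fish(w(q,[[x,y,z] for y in np.linspace(-.055,.055,9)]),c)/.7).astype(int);cv2.polylines(im,[p],False,col,1)
for y in(.032,-.032):
  a=np.linspace(0,6.28,40);p=(fish(w(q,np.c_[-.115+.022*np.cos(a),y+.022*np.sin(a),0*a+.043]),c)/.7).astype(int);cv2.polylines(im,[p],True,(0,255,0),1)
cv2.imwrite("pics/w4.png",im)
```

```text
(no output)
```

View pics/w4.png

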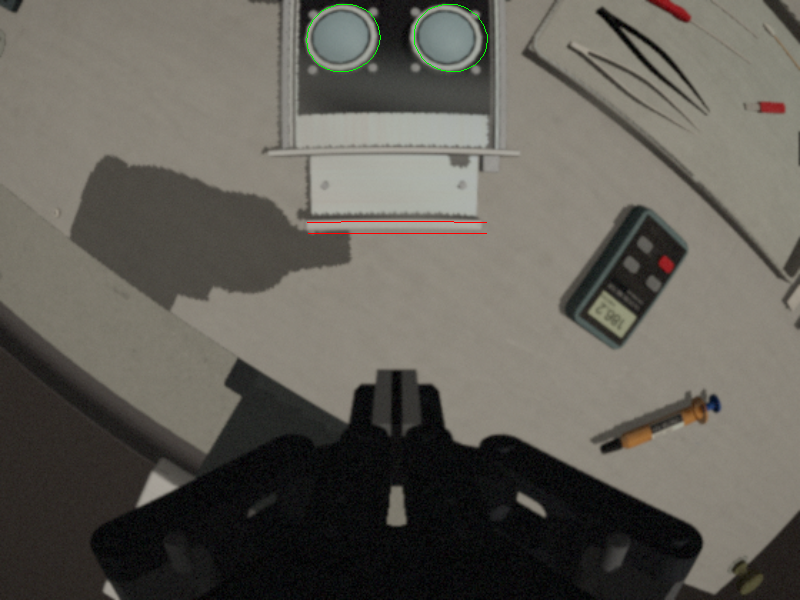

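```bash
python3 -c "
from workcell import bot, vision, order
print(order.job_done())"
```

```text
the job is handed in; nothing more can be done
None
```

The job is handed in: the catch is swung to its stop, the tray is drawn out to its stop, and the last picture shows both lens cells seated in their nests and the meter and orange syringe clear of the arm.

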